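# Put the wrench sockets back in their tray

### The job

Put the four steel wrench sockets scattered on the repair bench back into the black socket tray, each standing upright on the floor of the well made for its size: the largest socket in the largest well, the next in the next largest, and so on to the smallest. The two solid steel rollers standing among them are not part of the set: leave them where they are.

Things in the scene. Friction and masses are not known exactly. Their poses are not given: they have to be found in the camera images.
- socket_50: the largest of four bright-steel wrench sockets: round, 50 mm across, 64 mm tall, about 0.45 kg, loose, standing upright with its dark six-sided opening (16 mm deep) up, slightly slimmer in its lower 46 %. Origin: centre of its underside; z up along its axis. Clutter up to 80 mm tall stands near, but 25 mm around it is free at the start
- socket_40: the second largest of four bright-steel wrench sockets: round, 40 mm across, 58 mm tall, about 0.28 kg, loose, standing upright with its dark six-sided opening (16 mm deep) up, slightly slimmer in its lower 46 %. Origin: centre of its underside; z up along its axis. Clutter up to 80 mm tall stands near, but 25 mm around it is free at the start
- socket_30: the third largest of four bright-steel wrench sockets: round, 30 mm across, 52 mm tall, about 0.15 kg, loose, standing upright with its dark six-sided opening (16 mm deep) up, slightly slimmer in its lower 46 %. Origin: centre of its underside; z up along its axis. Clutter up to 80 mm tall stands near, but 25 mm around it is free at the start
- socket_20: the smallest of four bright-steel wrench sockets: round, 20 mm across, 48 mm tall, about 0.06 kg, loose, standing upright with its dark six-sided opening (16 mm deep) up, slightly slimmer in its lower 46 %. Origin: centre of its underside; z up along its axis. Clutter up to 80 mm tall stands near, but 25 mm around it is free at the start
- well_68: the largest of the four square wells of the socket tray; it takes socket_50. Grey rim, 76 mm square outside; black-floored opening 68 mm square. Fixed. Origin: centre of its underside, 4 mm above the table; floor 3 mm and rim top 13 mm above the origin; x and y along its sides. The wells sit two by two, 77 mm apart, in a black tray 164 mm square and 18 mm high; their order varies
- well_58: the second largest of the four square wells of the socket tray; it takes socket_40. Grey rim, 76 mm square outside; black-floored opening 58 mm square. Fixed. Origin: centre of its underside, 4 mm above the table; floor 3 mm and rim top 13 mm above the origin; x and y along its sides. The wells sit two by two, 77 mm apart, in a black tray 164 mm square and 18 mm high; their order varies
- well_48: the third largest of the four square wells of the socket tray; it takes socket_30. Grey rim, 76 mm square outside; black-floored opening 48 mm square. Fixed. Origin: centre of its underside, 4 mm above the table; floor 3 mm and rim top 13 mm above the origin; x and y along its sides. The wells sit two by two, 77 mm apart, in a black tray 164 mm square and 18 mm high; their order varies
- well_38: the smallest of the four square wells of the socket tray; it takes socket_20. Grey rim, 76 mm square outside; black-floored opening 38 mm square. Fixed. Origin: centre of its underside, 4 mm above the table; floor 3 mm and rim top 13 mm above the origin; x and y along its sides. The wells sit two by two, 77 mm apart, in a black tray 164 mm square and 18 mm high; their order varies
- roller_45: a look-alike that does not belong in the tray: a solid bright-steel roller, plain cylinder with a flat closed top (no opening), 45 mm across, 55 mm tall, 0.6 kg, loose, standing upright. Origin: centre of its underside; z up along its axis
- roller_25: a look-alike that does not belong in the tray: a solid bright-steel roller, plain cylinder with a flat closed top (no opening), 25 mm across, 50 mm tall, 0.19 kg, loose, standing upright. Origin: centre of its underside; z up along its axis
Mind the look-alikes: they are no part of the job. Leave any orange look-alike of the well_48 alone.

How it is judged:
By the outcome, as a careful person would: the job done as asked, in the order asked, and still so for the second after the job is handed in, with the robot touching nothing.
It also fails if it takes over 106 s, if anything falls off the work surface, if the arm or the gripper's body presses on something with over 40 N, if the wrist force passes 120 N, or if a joint passes its speed limit or range.

### The arm

A 6-joint arm with a two-finger parallel gripper is mounted at the origin on the work surface. World frame = base frame: x ahead of the robot, y to its left, z up, the work surface at z = 0. Lengths are in m, angles in rad, forces in N, time in s.
With the tool pointing down it reaches from about 0.25 to 0.725 m from the base axis. Payload 4 kg.
Tool frame: the origin (TCP) lies midway between the tips of the shut fingers; the grasp point (between the pads) lies 19 mm behind it; z points along the fingers, y is the line along which they close (so a half turn about z gives the same grasp; the last joint's range is limited). The gripper opens to 85 mm and grips with 20 to 120 N. Pads are 22 mm wide; open, the fingers measure 114 mm over their backs; the gripper's body (76 mm by 85 mm) begins 54 mm behind the grasp point. The pads swing forward as they close: fully open they stand 13 mm farther back than shut.
Start: joints at [-1.287, 0.241, 0.005, 1.335, 0, 1.571], TCP at [0.14, -0.48, 0.231] pointing down, gripper open.
Joint ranges: [-2.72, 2.72], [-1.05, 1.87], [-1.09, 1.28], [-1.99, 2.15], [-1.42, 1.44], [-3.14, 3.14]. Speed limits (rad/s): [2.79, 2.79, 3.14, 3.14, 3.14, 3.14].

### API

Orientations are given as a unit quaternion [x, y, z, w].
In Python, from workcell import get_obs, camera, job_done, silhouettes gives the robot as it stands. The module is installed in compiled form; this text tells all that it offers.
- The arm moves only by the tool drive_tool, never from a script. Its argument "increments" is a list of rows, each a list of 3 entries, a list of its own where there are three numbers: the shift along the world's x, y, z in mm, then the turn, a rotation vector about the world's x, y, z in degrees, then the opening, from 0 (shut) to 1 (fully open). A call has 1 to 8 rows; each row shifts and turns the commanded pose from where the row before left it; what a row does not reach is not made up. A row lasts 1/12 s, in which the tool goes at most 41.7 mm and 7.16 degrees, less where a joint would pass 70% of its speed; a pose out of reach is approached as far as the arm can. A call is refused whole if a number of a shift passes 41.7 or a number of a turn 7.16, either way. A call with a gripper value outside its range is refused whole. The fingers move at their own pace and stop on an object; the grip force is fixed at half the most. Time passes only in rows, so rows that do not move let the fingers close. It gives the time, the measured TCP pose, the force, the opening and the grip force at its end, in the units of the state.
- get_obs(): the state, without advancing time (a new reading comes with each control period).
- camera(name): name is "scene" or "top"; returns a dict with "image" (480x640x3 uint8, red, green, blue), "K" (3x3 intrinsics, pixels), "view" (4x4, takes a point from world to camera coordinates). Camera axes: x right, y down, z forward; pixel columns grow to the right and rows downward; lengths in m; the calibration is good to about 2 mm. A picture is of the moment at which its call begins. There is no depth.
- job_done(): hands the job in; it is judged then, once.
Trained networks look in a picture, given as the dict that the camera call returned (one of the last four; its "shot" number tells which), for a name from the list of things; names that differ only in an ending like _2 or _b are one class to them, and where a whole thing is asked for, a point or a joint stands for the part that bears it (a point fixed in the world has none). Each returns a list of dicts, best first, with "conf" (0 to 1); they miss things now and then, are a little off and sometimes report something else, mostly with a low value. They report only what shows in the picture. A call takes as long as a camera call. They do not tell look-alikes from the thing itself.
- silhouettes(query, picture): "region" (480x640 bool, what is visible of it) and "bbox" ([left, top, right, bottom] in pixels, round what is visible of it).
The state is a dict: "clock": time; "joint_pos": joint angles; "joint_vel": joint speeds; "tau": joint torques, N m; "eef_pos": TCP position; "tool_rot": TCP orientation; "ft_force": force on the tool from outside, world axes, zero at the start; "ft_torque": the same for the moment, N m; "grip_width": finger opening in m; "grasp_force": force on a finger pad.
Only numpy, scipy, OpenCV 4.12 (cv2) and the standard library are available. Lean on these libraries where they do the work, as an engineer would, in place of code of your own. Each camera call takes 0.05 s, during which the arm holds its last target. There are 200 camera calls.

## Working session

There is one attempt and no reset: what is moved stays moved. The work goes in short steps, Python scripts to look and compute and a tool call to move; the robot and the scene stay as the last step left them, time stands still between calls to the robot, and variables do not carry over. Pictures are saved under pics/ and viewed, at most 14 in all, crops included, and the job is handed in when it is done.

Besides the shell and the picture viewer there is one more tool, called after ">>>" by a JSON object that holds its "api" and its "payload", one argument or row to a line. drive_tool: Moves the arm, as the interface text tells. Its arguments: {"type":"object","properties":{"increments":{"type":"array"}},"required":["increments"]}

```bash
mkdir -p pics
cat > h.py <<'E'
import numpy as np, cv2
from workcell import get_obs, camera, job_done, silhouettes
def ray(p,uv):
    V=np.array(p["view"]);K=np.array(p["K"]);R=V[:3,:3];t=V[:3,3]
    d=R.T@np.linalg.solve(K,[uv[0],uv[1],1.]);return -R.T@t,d
def atz(p,uv,z):
    o,d=ray(p,uv);return (o+d*(z-o[2])/d[2])
def proj(p,X):
    V=np.array(p["view"]);c=np.array(p["K"])@(V[:3,:3]@np.array(X)+V[:3,3]);return c[:2]/c[2]
def save(p,f): cv2.imwrite("pics/"+f,np.ascontiguousarray(p["image"][:,:,::-1]))
E
python3 - <<'E'
from h import *
t=camera("top");s=camera("scene");save(t,"t0.png");save(s,"s0.png")
print(get_obs())
for n,p in(("top",t),("scene",s)):
    print(n,np.round(ray(p,(320,240)),3).tolist(),np.round(p["K"],1).tolist())
    for q in["socket_50","socket_40","socket_30","socket_20","well_68","well_58","well_48","well_38","roller_45","roller_25"]:
        for r in silhouettes(q,p)[:4]:
            print(q,round(r["conf"],2),np.round(r["bbox"]).tolist(),int(r["region"].sum()))
E
```

```text
{'clock': 0.1, 'joint_pos': array([-1.28699224e+00,  2.41339087e-01,  3.85356713e-03,  1.33519690e+00,
        4.21132393e-05,  1.57079677e+00]), 'joint_vel': array([-6.24070368e-04, -2.02546952e-03,  2.47638269e-03,  2.25089003e-05,
       -4.95011605e-04, -3.29721090e-04]), 'tau': array([-4.03890544e-05, -3.73137939e+01,  2.53009826e+01,  1.08234616e-02,
       -8.97602172e-05,  1.24516555e-05]), 'eef_pos': array([ 0.13985826, -0.47945058,  0.2304992 ]), 'tool_rot': array([ 9.89948382e-01,  1.41425992e-01, -1.12526638e-04, -9.36544439e-04]), 'ft_force': array([0.31677795, 0.10878972, 0.33957345]), 'ft_torque': array([-0.01734787, -0.00062024, -0.00340571]), 'grasp_force': 0.0, 'grip_width': 0.085310749850698}
top [[0.474, 0.042, 1.198], [0.098, -0.005, -0.995]] [[542.7, 0.0, 314.5], [0.0, 542.7, 247.5], [0.0, 0.0, 1.0]]
socket_50 0.95 [410.0, 182.0, 438.0, 210.0] 528
socket_50 0.66 [476.0, 292.0, 500.0, 311.0] 241
socket_50 0.51 [345.0, 238.0, 363.0, 259.0] 309
socket_40 0.95 [410.0, 182.0, 438.0, 210.0] 528
socket_40 0.66 [476.0, 292.0, 500.0, 311.0] 241
socket_40 0.51 [345.0, 238
[... 2265 characters left out ...]
20
well_58 0.73 [311.0, 194.0, 360.0, 225.0] 889
well_58 0.67 [345.0, 180.0, 387.0, 212.0] 867
well_58 0.65 [386.0, 152.0, 429.0, 186.0] 876
well_48 0.92 [331.0, 213.0, 385.0, 252.0] 1020
well_48 0.73 [311.0, 194.0, 360.0, 225.0] 889
well_48 0.67 [345.0, 180.0, 387.0, 212.0] 867
well_48 0.65 [386.0, 152.0, 429.0, 186.0] 876
well_38 0.92 [331.0, 213.0, 385.0, 252.0] 1020
well_38 0.73 [311.0, 194.0, 360.0, 225.0] 889
well_38 0.67 [345.0, 180.0, 387.0, 212.0] 867
well_38 0.65 [386.0, 152.0, 429.0, 186.0] 876
roller_45 0.93 [214.0, 316.0, 239.0, 354.0] 824
roller_45 0.7 [231.0, 250.0, 251.0, 273.0] 307
roller_25 0.93 [214.0, 316.0, 239.0, 354.0] 824
roller_25 0.7 [231.0, 250.0, 251.0, 273.0] 307
```

View pics/t0.png

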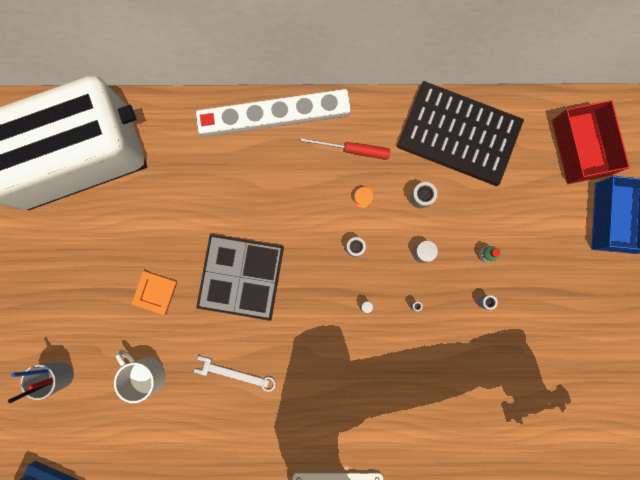

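View pics/s0.png

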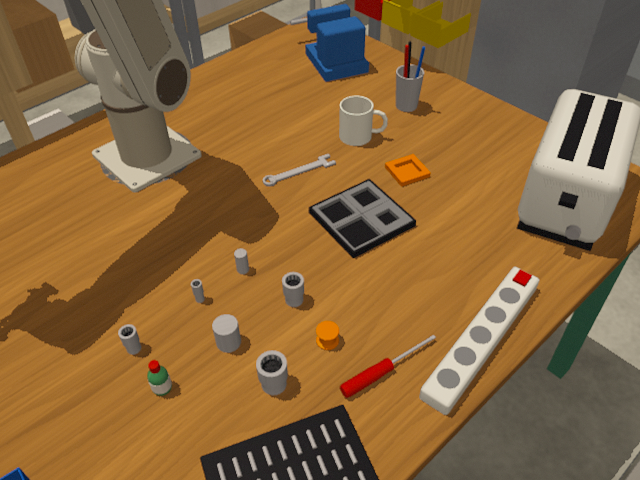

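Top view: open-topped sockets are at (425,194), (356,246), (490,302) and (417,307). Closed rollers are at (427,251) and (367,307), and orange decoys at (363,197) and (154,292). The tray is centred near (240,277). Next I fit cylinders and the tray to both views and enlarge them to confirm.

```bash
cat > m.py <<'E'
from h import *
from scipy.optimize import least_squares
def mask(p):
    h=cv2.cvtColor(p["image"],cv2.COLOR_RGB2HSV);return ((h[:,:,1]<90)).astype(np.uint8)
def comp(p,uv,r=9):
    m=mask(p);n,l,st,c=cv2.connectedComponentsWithStats(m,connectivity=4)
    best=None
    u,v=int(uv[0]),int(uv[1]);w=l[v-r:v+r+1,u-r:u+r+1].ravel();w=w[w>0]
    k=np.bincount(w).argmax();x,y,a,b,s=st[k];return np.array([x-.5,y-.5,x+a-.5,y+b-.5]),s,(l==k)
def cyl(p,x,y,d,h):
    a=np.linspace(0,2*np.pi,48)
    q=np.array([proj(p,(x+r*d/2*np.cos(t),y+r*d/2*np.sin(t),z)) for t in a for z,r in((0,.94),(.46*h,.94),(.46*h,1),(h,1))])
    return np.r_[q.min(0),q.max(0)]
def fit(bt,bs,t,s,x0):
    f=lambda q:np.r_[cyl(t,*q)-bt,cyl(s,*q)-bs]
    r=least_squares(f,x0,x_scale=.01,loss="soft_l1");return r.x,np.abs(r.fun).max()
E
python3 - <<'E'
from m import *
t=camera("top");s=camera("scene")
O={"A":((425,194),(271,373)),"B":((356,246),(292,289)),"C":((490,302),(129,340)),"D":((417,307),(197,291)),"R45":((427,251),(227,334)),"R25":((367,307),(241,262))}
for k,(a,b) in O.items():
    bt,n1,_=comp(t,a);bs,n2,_=comp(s,b);x0=np.r_[atz(t,a,.05)[:2],.035,.055]
    q,e=fit(bt,bs,t,s,x0);print(k,bt,n1,bs,n2,"xydh mm",np.round(q*1e3,1),"err px",round(e,1))
# tray
for n,p,uv in(("top",t,(240,277)),("scene",s,(362,217))):
    b,nn,m=comp(p,uv,25);m=cv2.morphologyEx(m.astype(np.uint8),cv2.MORPH_CLOSE,np.ones((5,5)))
    c=max(cv2.findContours(m,0,2)[0],key=cv2.contourArea)
    hull=cv2.convexHull(c);pts=cv2.approxPolyDP(hull,5,True)[:,0]
    print(n,b,nn,pts.tolist())
    if n=="top":
        w=np.array([atz(p,q[0],.018)[:2]*1000 for q in c],np.float32);print("rect",cv2.minAreaRect(w))
    for r in silhouettes("well_48",p)[:6]:
        g=np.argwhere(r["region"])[:,::-1];c2=g.mean(0);print(round(r["conf"],2),np.round(c2,1),np.round(atz(p,c2,.017)*1e3,1)[:2])
def crop(p,x,y,w,h,f): return cv2.resize(p["image"][y:y+h,x:x+w],None,fx=f,fy=f,interpolation=cv2.INTER_CUBIC)
a=np.vstack([crop(t,340,170,200,150,2.),crop(t,120,225,200,110,2.0)]);b=crop(s,100,170,320,240,1.25)
b=cv2.copyMakeBorder(b,0,a.shape[0]-b.shape[0],0,0,0);cv2.imwrite("pics/c.png",np.hstack([a,b])[:,:,::-1])
E
```

```text
A [410.5 181.5 437.5 207.5] 539 [255.5 349.5 287.5 394.5] 1128 xydh mm [ 684.8 -187.3   47.1   69.3] err px 1.0
B [345.5 236.5 365.5 256.5] 306 [281.5 271.5 303.5 306.5] 644 xydh mm [572.8 -39.8  39.5  58.4] err px 0.5
C [476.5 294.5 497.5 309.5] 239 [117.5 323.5 140.5 354.5] 466 xydh mm [ 454.3 -321.1   29.7   53. ] err px 0.7
D [409.5 301.5 422.5 310.5] 95 [190.5 278.5 203.5 302.5] 219 xydh mm [ 446.5 -169.3   18.1   50.1] err px 0.5
R45 [412.5 240.5 437.5 262.5] 432 [211.5 313.5 240.5 352.5] 858 xydh mm [ 562.8 -189.8   45.9   53.3] err px 0.7
R25 [359.5 300.5 372.5 312.5] 124 [233.5 247.5 248.5 273.5] 289 xydh mm [445.5 -62.   24.5  50.6] err px 0.5
top [197.5 234.5 282.5 319.5] 5469 [[211, 235], [282, 247], [270, 319], [198, 307]]
rect ((511.1468505859375, 210.57308959960938), (161.40838623046875, 161.3238983154297), 80.35169219970703)
0.98 [153.9 292.6] [476.9 397.1]
0.93 [219.2 290.9] [480.  255.3]
0.9 [260.5 262.3] [541.9 165.9]
0.76 [225.8 256. ] [555.9 241.7]
scene [309.5 179.5 415.5 256.5] 4450 [[370, 180], [415, 220], [352, 256], [310, 207]]
0.86 [407.3 169.3] [483.7 389.3]
0.81 [386.6 216.3] [554.3 241.1]
0.76 [336.1 209.9] [465.8 178.7]
0.73 [357.3 231. ] [541.5 165.7]
0.59 [364.8 196.3] [479.  253.9]
```

View pics/c.png

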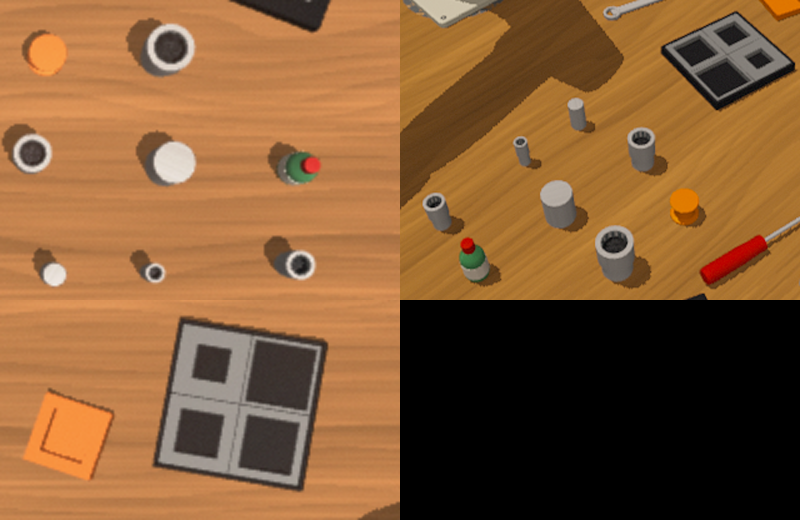

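The crop confirms the identities:
- **Sockets:** 50 is the open one at (425,194), 40 is at (356,246), 30 is at (490,302) and 20 is at (417,307).
- **Not part of the set:** the closed discs at (427,251) and (367,307) are the rollers, and the orange frame at (154,292) is the decoy.
- **Tray:** it is rotated −9.65° with its centre at (511,210.5). well_38 is at (555.5,242), well_68 at (542.5,166), well_48 at (479.5,255) and well_58 at (466.5,179).

I'll grip along the tray's diagonal and start toward socket_50.

>>> {"api": "drive_tool", "payload": {
  "increments": [
    [[34,18,0],[0,0,2.4],1],
    [[34,18,0],[0,0,2.4],1],
    [[34,18,0],[0,0,2.4],1],
    [[34,18,0],[0,0,2.4],1],
    [[34,18,0],[0,0,2.4],1],
    [[34,18,0],[0,0,2.4],1],
    [[34,18,0],[0,0,2.4],1],
    [[34,18,0],[0,0,2.3],1]
  ]
}}

```text
clock: 1.97
eef_pos: [0.4135, -0.3349, 0.2315]
tool_rot: [0.952, 0.305, 0.0, 0.0]
ft_force: [-0.0, -0.5, -0.3]
grip_width: 0.0854
grasp_force: 0.0
```

Run:
```python
from m import *
o=get_obs();print(o["joint_pos"],o["eef_pos"],o["tool_rot"])
t=camera("top");s=camera("scene")
O={"A":((425,194),(271,373),50,64),"B":((356,246),(292,289),40,58),"C":((490,302),(129,340),30,52),"D":((417,307),(197,291),20,48)}
for k,(a,b,d,h) in O.items():
    bt=comp(t,a)[0];bs=comp(s,b)[0];x0=atz(t,a,.05)[:2]
    for n,f in(("top",lambda q:cyl(t,*q,d/1e3,h/1e3)-bt),("scene",lambda q:cyl(s,*q,d/1e3,h/1e3)-bs)):
        r=least_squares(f,x0,x_scale=.01,loss="soft_l1");print(k,n,np.round(r.x*1e3,1),np.round(r.fun,1))
```

```text
[-6.80617936e-01  3.04061237e-01  9.08188227e-02  1.35714164e+00
 -1.02152460e-04  1.84177544e+00] [ 0.41351046 -0.33485266  0.23145842] [9.52455610e-01 3.04677316e-01 7.03605438e-05 2.00376074e-04]
A top [ 685.7 -187.4] [-0.  -0.7  0.   0.7]
A scene [ 682.9 -185.6] [ 0.2 -0.3 -0.2  0.3]
B top [573.6 -39.4] [ 0.1 -0.1 -0.1  0.1]
B scene [571.8 -39.8] [-0.1 -0.3  0.1  0.3]
C top [ 454.9 -320.7] [-0.1  0.3  0.1 -0.3]
C scene [ 453.4 -321.4] [-0.4  0.2  0.4 -0.2]
D top [ 446.8 -168. ] [-0.5 -0.4  0.5  0.4]
D scene [ 446.3 -169.9] [-0.7 -0.5  0.7  0.5]
```

>>> {"api": "drive_tool", "payload": {
  "increments": [
    [[34,18.5,-10],[0,0,0],1],
    [[34,18.5,-10],[0,0,0],1],
    [[34,18.5,-10],[0,0,0],1],
    [[34,18.5,-10],[0,0,0],1],
    [[34,18.5,-10],[0,0,0],1],
    [[34,18.5,-10],[0,0,0],1],
    [[34,18.5,-10],[0,0,0],1],
    [[33,18.5,-10],[0,0,0],1]
  ]
}}

```text
clock: 2.73
eef_pos: [0.684, -0.1877, 0.1507]
tool_rot: [0.953, 0.303, -0.0, 0.0]
ft_force: [0.1, -0.5, -0.9]
grip_width: 0.0853
grasp_force: 0.0
```

>>> {"api": "drive_tool", "payload": {
  "increments": [
    [[0.5,1,-25],[0,0,0],1],
    [[0,0,-25],[0,0,0],1],
    [[0,0,-25],[0,0,0],1],
    [[0,0,-22],[0,0,0],1],
    [[0,0,-14],[0,0,0],1],
    [[0,0,-8],[0,0,0],1],
    [[0,0,-4],[0,0,0],1],
    [[0,0,0],[0,0,0],1]
  ]
}}

```text
clock: 3.4
eef_pos: [0.6829, -0.1875, 0.0276]
tool_rot: [0.953, 0.303, -0.001, -0.0]
ft_force: [0.6, -0.2, 0.0]
grip_width: 0.0855
grasp_force: 0.0
```

>>> {"api": "drive_tool", "payload": {
  "increments": [
    [[0,0,0],[0,0,0],0],
    [[0,0,0],[0,0,0],0],
    [[0,0,0],[0,0,0],0],
    [[0,0,0],[0,0,0],0],
    [[0,0,0],[0,0,0],0],
    [[0,0,0],[0,0,0],0],
    [[0,0,0],[0,0,0],0],
    [[0,0,0],[0,0,0],0]
  ]
}}

```text
clock: 4.07
eef_pos: [0.6846, -0.1871, 0.0303]
tool_rot: [0.953, 0.304, 0.001, 0.001]
ft_force: [-1.2, 0.8, 6.2]
grip_width: 0.0483
grasp_force: 63.4
```

>>> {"api": "drive_tool", "payload": {
  "increments": [
    [[0,0,8],[0,0,0],0],
    [[0,0,20],[0,0,0],0],
    [[0,0,30],[0,0,0],0],
    [[0,0,30],[0,0,0],0],
    [[-4,10,20],[0,0,0],0],
    [[-12,28,0],[0,0,0],0],
    [[-14,35,0],[0,0,0],0],
    [[-14,35,0],[0,0,0],0]
  ]
}}

```text
clock: 4.73
eef_pos: [0.6381, -0.0787, 0.1355]
tool_rot: [0.953, 0.303, -0.001, -0.0]
ft_force: [0.6, 0.8, -5.8]
grip_width: 0.0483
grasp_force: 63.7
```

>>> {"api": "drive_tool", "payload": {
  "increments": [
    [[-14,35,0],[0,0,0],0],
    [[-14,35,0],[0,0,0],0],
    [[-14,35,0],[0,0,0],0],
    [[-14,35,0],[0,0,0],0],
    [[-14,35,0],[0,0,0],0],
    [[-14,35,0],[0,0,0],0],
    [[-11,28,0],[0,0,0],0],
    [[-3,7,0],[0,0,0],0]
  ]
}}

```text
clock: 5.4
eef_pos: [0.5383, 0.1702, 0.1354]
tool_rot: [0.952, 0.306, -0.002, -0.001]
ft_force: [-0.5, -0.5, -4.5]
grip_width: 0.0487
grasp_force: 63.9
```

>>> {"api": "drive_tool", "payload": {
  "increments": [
    [[0,0,-10],[0,0,0],0],
    [[0,0,-20],[0,0,0],0],
    [[0,0,-20],[0,0,0],0],
    [[0,0,-20],[0,0,0],0],
    [[0,0,-12],[0,0,0],0],
    [[0,0,-6],[0,0,0],0],
    [[0,0,-3],[0,0,0],0],
    [[0,0,0],[0,0,0],0]
  ]
}}

```text
clock: 6.07
eef_pos: [0.5412, 0.165, 0.0443]
tool_rot: [0.953, 0.303, -0.001, 0.0]
ft_force: [0.3, -0.3, -4.4]
grip_width: 0.0488
grasp_force: 63.8
```

Run:
```python
from m import *
t=camera("top");s=camera("scene")
a=cv2.resize(t["image"][220:340,180:300],(480,480));b=cv2.resize(s["image"][150:270,290:370],(320,480))
cv2.imwrite("pics/p50.png",np.hstack([a,b])[:,:,::-1]);o=get_obs();print(o["eef_pos"],o["ft_force"])
```

```text
[0.54229495 0.16575705 0.04592535] [ 0.61776166 -0.38878438 -4.82818792]
```

View pics/p50.png

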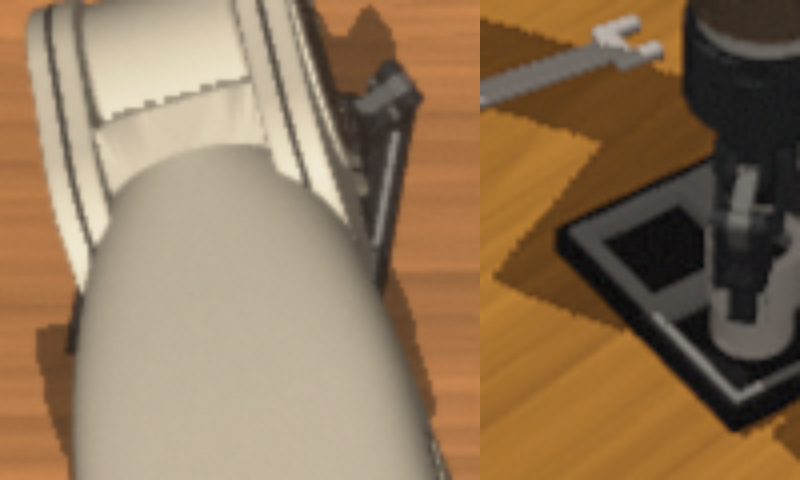

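The scene crop shows the socket above the largest well, with its lower end near (755,345). I'll lower it the last few mm.

>>> {"api": "drive_tool", "payload": {
  "increments": [
    [[0,0,-4],[0,0,0],0],
    [[0,0,-2],[0,0,0],0],
    [[0,0,-2],[0,0,0],0],
    [[0,0,-1],[0,0,0],0],
    [[0,0,0],[0,0,0],0],
    [[0,0,0],[0,0,0],0]
  ]
}}

```text
clock: 6.67
eef_pos: [0.5418, 0.1661, 0.0373]
tool_rot: [0.953, 0.304, 0.001, 0.0]
ft_force: [-3.4, 0.1, 3.6]
grip_width: 0.0487
grasp_force: 64.3
```

>>> {"api": "drive_tool", "payload": {
  "increments": [
    [[0,0,0],[0,0,0],0.8],
    [[0,0,0],[0,0,0],0.8],
    [[0,0,0],[0,0,0],0.8],
    [[0,0,0],[0,0,0],0.8],
    [[0,0,10],[0,0,0],0.8],
    [[0,0,25],[0,0,0],0.8],
    [[0,0,35],[0,0,0],1],
    [[0,0,34],[0,0,0],1]
  ]
}}

```text
clock: 7.33
eef_pos: [0.5408, 0.1658, 0.1414]
tool_rot: [0.953, 0.304, -0.001, 0.0]
ft_force: [1.7, 0.2, 0.6]
grip_width: 0.0854
grasp_force: 0.0
```

>>> {"api": "drive_tool", "payload": {
  "increments": [
    [[4,-24,0],[0,0,0],1],
    [[4,-34,0],[0,0,0],1],
    [[5,-36,0],[0,0,0],1],
    [[5,-36,0],[0,0,0],1],
    [[5,-36,0],[0,0,0],1],
    [[4,-28,0],[0,0,0],1],
    [[3,-12,0],[0,0,0],1],
    [[0,0,0],[0,0,0],1]
  ]
}}

```text
clock: 8.0
eef_pos: [0.5722, -0.0429, 0.141]
tool_rot: [0.953, 0.302, 0.001, 0.0]
ft_force: [0.5, -0.5, -0.2]
grip_width: 0.0854
grasp_force: 0.0
```

>>> {"api": "drive_tool", "payload": {
  "increments": [
    [[0.5,0.5,-25],[0,0,0],1],
    [[0,0,-25],[0,0,0],1],
    [[0,0,-25],[0,0,0],1],
    [[0,0,-20],[0,0,0],1],
    [[0,0,-12],[0,0,0],1],
    [[0,0,-6],[0,0,0],1],
    [[0,0,-2],[0,0,0],1],
    [[0,0,0],[0,0,0],1]
  ]
}}

```text
clock: 8.67
eef_pos: [0.5721, -0.0386, 0.0255]
tool_rot: [0.953, 0.304, 0.0, -0.0]
ft_force: [0.1, -0.2, -0.1]
grip_width: 0.0854
grasp_force: 0.0
```

>>> {"api": "drive_tool", "payload": {
  "increments": [
    [[0,0,0],[0,0,0],0],
    [[0,0,0],[0,0,0],0],
    [[0,0,0],[0,0,0],0],
    [[0,0,0],[0,0,0],0],
    [[0,0,0],[0,0,0],0],
    [[0,0,0],[0,0,0],0],
    [[0,0,0],[0,0,0],0],
    [[0,0,0],[0,0,0],0]
  ]
}}

```text
clock: 9.33
eef_pos: [0.5729, -0.0397, 0.0265]
tool_rot: [0.953, 0.304, 0.001, 0.0]
ft_force: [-1.2, 0.1, 5.9]
grip_width: 0.0386
grasp_force: 60.4
```

>>> {"api": "drive_tool", "payload": {
  "increments": [
    [[0,0,8],[0,0,0],0],
    [[0,0,22],[0,0,0],0],
    [[0,0,30],[0,0,0],0],
    [[0,0,30],[0,0,0],0],
    [[-5,10,20],[0,0,0],0],
    [[-14,28,0],[0,0,0],0],
    [[-17,35,0],[0,0,0],0],
    [[-17,35,0],[0,0,0],0]
  ]
}}

```text
clock: 10.0
eef_pos: [0.5181, 0.0689, 0.1355]
tool_rot: [0.953, 0.302, -0.0, -0.0]
ft_force: [-0.2, 1.0, -3.5]
grip_width: 0.0388
grasp_force: 61.0
```

>>> {"api": "drive_tool", "payload": {
  "increments": [
    [[-17,35,0],[0,0,0],0],
    [[-17,35,0],[0,0,0],0],
    [[-13,28,0],[0,0,0],0],
    [[-6.5,12.5,0],[0,0,0],0],
    [[0,0,0],[0,0,0],0],
    [[0,0,-20],[0,0,0],0],
    [[0,0,-20],[0,0,0],0],
    [[0,0,-20],[0,0,0],0]
  ]
}}

```text
clock: 10.67
eef_pos: [0.4657, 0.1785, 0.0748]
tool_rot: [0.953, 0.304, 0.0, 0.0]
ft_force: [0.0, -0.3, -3.0]
grip_width: 0.0389
grasp_force: 61.2
```

>>> {"api": "drive_tool", "payload": {
  "increments": [
    [[0,0,-20],[0,0,0],0],
    [[0,0,-10],[0,0,0],0],
    [[0,0,-6],[0,0,0],0],
    [[0,0,-3],[0,0,0],0],
    [[0,0,0],[0,0,0],0],
    [[0,0,0],[0,0,0],0]
  ]
}}

```text
clock: 11.17
eef_pos: [0.4663, 0.1791, 0.0371]
tool_rot: [0.953, 0.304, 0.001, -0.0]
ft_force: [0.3, 0.4, -2.0]
grip_width: 0.0381
grasp_force: 61.1
```

>>> {"api": "drive_tool", "payload": {
  "increments": [
    [[0,0,-2],[0,0,0],0],
    [[0,0,-1],[0,0,0],0],
    [[0,0,-1],[0,0,0],0],
    [[0,0,-0.5],[0,0,0],0],
    [[0,0,0],[0,0,0],0],
    [[0,0,0],[0,0,0],0]
  ]
}}

```text
clock: 11.67
eef_pos: [0.4662, 0.1793, 0.0335]
tool_rot: [0.953, 0.304, 0.001, -0.0]
ft_force: [-1.8, -1.1, 5.9]
grip_width: 0.0388
grasp_force: 62.5
```

>>> {"api": "drive_tool", "payload": {
  "increments": [
    [[0,0,0],[0,0,0],0.7],
    [[0,0,0],[0,0,0],0.7],
    [[0,0,0],[0,0,0],0.7],
    [[0,0,0],[0,0,0],0.7],
    [[0,0,12],[0,0,0],0.7],
    [[0,0,30],[0,0,0],0.7],
    [[0,0,36],[0,0,0],0.8],
    [[0,0,30],[0,0,0],0.8]
  ]
}}

```text
clock: 12.33
eef_pos: [0.4653, 0.1789, 0.1412]
tool_rot: [0.953, 0.304, -0.0, 0.0]
ft_force: [1.7, -0.3, 0.3]
grip_width: 0.0684
grasp_force: 0.0
```

>>> {"api": "drive_tool", "payload": {
  "increments": [
    [[0,-24,0],[0,0,0],0.8],
    [[-1,-36,0],[0,0,0],0.8],
    [[-1,-38,0],[0,0,0],0.8],
    [[-1,-38,0],[0,0,0],0.8],
    [[-1,-38,0],[0,0,0],0.8],
    [[-1,-38,0],[0,0,0],0.8],
    [[-1,-38,0],[0,0,0],0.8],
    [[-1,-38,0],[0,0,0],0.8]
  ]
}}

```text
clock: 13.0
eef_pos: [0.4582, -0.1108, 0.1399]
tool_rot: [0.953, 0.304, 0.0, 0.0]
ft_force: [1.3, -0.4, 0.9]
grip_width: 0.0687
grasp_force: 0.0
```

>>> {"api": "drive_tool", "payload": {
  "increments": [
    [[-1,-38,0],[0,0,0],0.8],
    [[-1,-38,0],[0,0,0],0.8],
    [[-1,-38,0],[0,0,0],0.8],
    [[-1,-38,0],[0,0,0],0.8],
    [[-1,-36,0],[0,0,0],0.8],
    [[0,-18,0],[0,0,0],0.8],
    [[0,-6,0],[0,0,0],0.8],
    [[0,0,0],[0,0,0],0.8]
  ]
}}

```text
clock: 13.67
eef_pos: [0.4532, -0.3224, 0.1393]
tool_rot: [0.953, 0.302, -0.0, -0.0]
ft_force: [0.8, 0.3, 0.1]
grip_width: 0.0684
grasp_force: 0.0
```

>>> {"api": "drive_tool", "payload": {
  "increments": [
    [[0,0,-25],[0,0,0],0.8],
    [[0,0,-25],[0,0,0],0.8],
    [[0,0,-25],[0,0,0],0.8],
    [[0,0,-20],[0,0,0],0.8],
    [[0,0,-14],[0,0,0],0.8],
    [[0,0,-6],[0,0,0],0.8],
    [[0,0,-3],[0,0,0],0.8],
    [[0,0,0],[0,0,0],0.8]
  ]
}}

```text
clock: 14.33
eef_pos: [0.4536, -0.3199, 0.0217]
tool_rot: [0.953, 0.304, -0.0, -0.0]
ft_force: [0.2, -0.3, 0.1]
grip_width: 0.0684
grasp_force: 0.0
```

>>> {"api": "drive_tool", "payload": {
  "increments": [
    [[0,0,0],[0,0,0],0],
    [[0,0,0],[0,0,0],0],
    [[0,0,0],[0,0,0],0],
    [[0,0,0],[0,0,0],0],
    [[0,0,0],[0,0,0],0],
    [[0,0,0],[0,0,0],0],
    [[0,0,0],[0,0,0],0],
    [[0,0,0],[0,0,0],0]
  ]
}}

```text
clock: 15.0
eef_pos: [0.4545, -0.3217, 0.0232]
tool_rot: [0.953, 0.304, 0.001, 0.001]
ft_force: [-0.3, 0.9, 5.3]
grip_width: 0.0285
grasp_force: 59.1
```

>>> {"api": "drive_tool", "payload": {
  "increments": [
    [[0,0,10],[0,0,0],0],
    [[0,0,22],[0,0,0],0],
    [[0,0,30],[0,0,0],0],
    [[0,0,30],[0,0,0],0],
    [[0,10,20],[0,0,0],0],
    [[1,26,0],[0,0,0],0],
    [[2,38,0],[0,0,0],0],
    [[2,38,0],[0,0,0],0]
  ]
}}

```text
clock: 15.67
eef_pos: [0.4582, -0.2086, 0.1346]
tool_rot: [0.953, 0.302, 0.0, 0.0]
ft_force: [0.5, 0.6, -1.2]
grip_width: 0.0287
grasp_force: 59.5
```

>>> {"api": "drive_tool", "payload": {
  "increments": [
    [[2,38,0],[0,0,0],0],
    [[2,38,0],[0,0,0],0],
    [[2,38,0],[0,0,0],0],
    [[2,38,0],[0,0,0],0],
    [[2,38,0],[0,0,0],0],
    [[2,38,0],[0,0,0],0],
    [[2,38,0],[0,0,0],0],
    [[2,38,0],[0,0,0],0]
  ]
}}

```text
clock: 16.33
eef_pos: [0.4738, 0.0966, 0.1341]
tool_rot: [0.953, 0.304, -0.0, 0.0]
ft_force: [1.3, -0.5, -1.9]
grip_width: 0.0284
grasp_force: 59.5
```

>>> {"api": "drive_tool", "payload": {
  "increments": [
    [[2,38,0],[0,0,0],0],
    [[2,38,0],[0,0,0],0],
    [[0,38,0],[0,0,0],0],
    [[0,30,0],[0,0,0],0],
    [[0,16,0],[0,0,0],0],
    [[0,0,0],[0,0,0],0],
    [[0,0,0],[0,0,0],0]
  ]
}}

```text
clock: 16.92
eef_pos: [0.4779, 0.2554, 0.1336]
tool_rot: [0.952, 0.305, -0.001, 0.0]
ft_force: [-0.1, 0.1, -2.1]
grip_width: 0.0286
grasp_force: 59.5
```

>>> {"api": "drive_tool", "payload": {
  "increments": [
    [[1,0,-15],[0,0,0],0],
    [[0,0,-25],[0,0,0],0],
    [[0,0,-25],[0,0,0],0],
    [[0,0,-20],[0,0,0],0],
    [[0,0,-10],[0,0,0],0],
    [[0,0,-4],[0,0,0],0],
    [[0,0,0],[0,0,0],0],
    [[0,0,0],[0,0,0],0]
  ]
}}

```text
clock: 17.58
eef_pos: [0.4803, 0.2548, 0.0358]
tool_rot: [0.953, 0.303, 0.001, -0.0]
ft_force: [-0.1, -0.0, -0.9]
grip_width: 0.0282
grasp_force: 59.5
```

>>> {"api": "drive_tool", "payload": {
  "increments": [
    [[0,0,-2],[0,0,0],0],
    [[0,0,-1],[0,0,0],0],
    [[0,0,-1],[0,0,0],0],
    [[0,0,-1],[0,0,0],0],
    [[0,0,-0.5],[0,0,0],0],
    [[0,0,0],[0,0,0],0],
    [[0,0,0],[0,0,0],0]
  ]
}}

```text
clock: 18.17
eef_pos: [0.4799, 0.2553, 0.0302]
tool_rot: [0.953, 0.304, 0.001, -0.0]
ft_force: [-1.0, -0.2, 5.6]
grip_width: 0.0283
grasp_force: 60.1
```

>>> {"api": "drive_tool", "payload": {
  "increments": [
    [[0,0,0],[0,0,0],0.6],
    [[0,0,0],[0,0,0],0.6],
    [[0,0,0],[0,0,0],0.6],
    [[0,0,0],[0,0,0],0.6],
    [[0,0,12],[0,0,0],0.6],
    [[0,0,30],[0,0,0],0.6],
    [[0,0,36],[0,0,0],0.6],
    [[0,0,32],[0,0,0],0.6]
  ]
}}

```text
clock: 18.83
eef_pos: [0.4791, 0.2548, 0.1402]
tool_rot: [0.953, 0.304, -0.001, 0.0]
ft_force: [0.5, 0.5, 0.4]
grip_width: 0.0512
grasp_force: 0.0
```

>>> {"api": "drive_tool", "payload": {
  "increments": [
    [[-2,-24,0],[0,0,0],0.6],
    [[-3,-36,0],[0,0,0],0.6],
    [[-3,-38,0],[0,0,0],0.6],
    [[-3,-38,0],[0,0,0],0.6],
    [[-3,-38,0],[0,0,0],0.6],
    [[-3,-38,0],[0,0,0],0.6],
    [[-3,-38,0],[0,0,0],0.6],
    [[-3,-38,0],[0,0,0],0.6]
  ]
}}

```text
clock: 19.5
eef_pos: [0.456, -0.0347, 0.1393]
tool_rot: [0.953, 0.304, 0.0, 0.0]
ft_force: [1.8, -0.2, -0.0]
grip_width: 0.0513
grasp_force: 0.0
```

>>> {"api": "drive_tool", "payload": {
  "increments": [
    [[-3,-38,0],[0,0,0],0.6],
    [[-3,-38,0],[0,0,0],0.6],
    [[-3,-36,0],[0,0,0],0.6],
    [[-2,-18,0],[0,0,0],0.6],
    [[0,-6,0],[0,0,0],0.6],
    [[0,0,0],[0,0,0],0.6],
    [[0,0,0],[0,0,0],0.6]
  ]
}}

```text
clock: 20.08
eef_pos: [0.4454, -0.1686, 0.1391]
tool_rot: [0.953, 0.304, -0.0, -0.0]
ft_force: [0.6, -0.1, 0.7]
grip_width: 0.0514
grasp_force: 0.0
```

Descend to about z = 19 mm and grip socket_20.

>>> {"api": "drive_tool", "payload": {
  "increments": [
    [[0.5,0,-25],[0,0,0],0.6],
    [[0,0,-25],[0,0,0],0.6],
    [[0,0,-25],[0,0,0],0.6],
    [[0,0,-22],[0,0,0],0.6],
    [[0,0,-14],[0,0,0],0.6],
    [[0,0,-6],[0,0,0],0.6],
    [[0,0,-3],[0,0,0],0.6],
    [[0,0,0],[0,0,0],0.6]
  ]
}}

```text
clock: 20.75
eef_pos: [0.4462, -0.168, 0.0192]
tool_rot: [0.952, 0.305, -0.0, -0.0]
ft_force: [0.4, 0.7, -0.1]
grip_width: 0.0513
grasp_force: 0.0
```

>>> {"api": "drive_tool", "payload": {
  "increments": [
    [[0,0,0],[0,0,0],0],
    [[0,0,0],[0,0,0],0],
    [[0,0,0],[0,0,0],0],
    [[0,0,0],[0,0,0],0],
    [[0,0,0],[0,0,0],0],
    [[0,0,0],[0,0,0],0],
    [[0,0,0],[0,0,0],0],
    [[0,0,0],[0,0,0],0]
  ]
}}

```text
clock: 21.42
eef_pos: [0.447, -0.1692, 0.0206]
tool_rot: [0.953, 0.304, 0.001, 0.001]
ft_force: [-0.8, 1.2, 6.8]
grip_width: 0.0184
grasp_force: 58.5
```

>>> {"api": "drive_tool", "payload": {
  "increments": [
    [[0,0,10],[0,0,0],0],
    [[0,0,25],[0,0,0],0],
    [[0,0,30],[0,0,0],0],
    [[0,0,30],[0,0,0],0],
    [[3,10,20],[0,0,0],0],
    [[7,26,0],[0,0,0],0],
    [[10,38,0],[0,0,0],0],
    [[10,38,0],[0,0,0],0]
  ]
}}

```text
clock: 22.08
eef_pos: [0.4766, -0.0568, 0.1353]
tool_rot: [0.953, 0.302, 0.001, 0.001]
ft_force: [0.1, -0.4, -1.1]
grip_width: 0.0183
grasp_force: 58.7
```

>>> {"api": "drive_tool", "payload": {
  "increments": [
    [[10,38,0],[0,0,0],0],
    [[10,38,0],[0,0,0],0],
    [[10,38,0],[0,0,0],0],
    [[10,38,0],[0,0,0],0],
    [[10,38,0],[0,0,0],0],
    [[10,38,0],[0,0,0],0],
    [[10,38,0],[0,0,0],0],
    [[6,20,0],[0,0,0],0]
  ]
}}

```text
clock: 22.75
eef_pos: [0.5526, 0.2333, 0.1343]
tool_rot: [0.952, 0.305, 0.001, -0.001]
ft_force: [0.1, 0.3, -0.6]
grip_width: 0.0182
grasp_force: 58.7
```

>>> {"api": "drive_tool", "payload": {
  "increments": [
    [[3,13,0],[0,0,0],0],
    [[0,0,0],[0,0,0],0],
    [[0,0,0],[0,0,0],0],
    [[0,0,0],[0,0,0],0]
  ]
}}

```text
clock: 23.08
eef_pos: [0.5546, 0.2405, 0.1341]
tool_rot: [0.953, 0.303, -0.001, 0.0]
ft_force: [-0.9, -0.0, -1.1]
grip_width: 0.0181
grasp_force: 58.7
```

>>> {"api": "drive_tool", "payload": {
  "increments": [
    [[0,0.5,-15],[0,0,0],0],
    [[0,0,-25],[0,0,0],0],
    [[0,0,-25],[0,0,0],0],
    [[0,0,-22],[0,0,0],0],
    [[0,0,-10],[0,0,0],0],
    [[0,0,-5],[0,0,0],0],
    [[0,0,0],[0,0,0],0],
    [[0,0,0],[0,0,0],0]
  ]
}}

```text
clock: 23.75
eef_pos: [0.5558, 0.2422, 0.0334]
tool_rot: [0.953, 0.303, 0.001, -0.0]
ft_force: [-0.4, 1.0, -0.0]
grip_width: 0.0182
grasp_force: 58.7
```

>>> {"api": "drive_tool", "payload": {
  "increments": [
    [[0,0,-2],[0,0,0],0],
    [[0,0,-1],[0,0,0],0],
    [[0,0,-1],[0,0,0],0],
    [[0,0,-1],[0,0,0],0],
    [[0,0,-0.5],[0,0,0],0],
    [[0,0,0],[0,0,0],0],
    [[0,0,0],[0,0,0],0]
  ]
}}

```text
clock: 24.33
eef_pos: [0.5554, 0.2428, 0.0277]
tool_rot: [0.953, 0.304, 0.001, -0.0]
ft_force: [-0.5, -0.7, 5.5]
grip_width: 0.0179
grasp_force: 59.3
```

Contact with the floor. Release, lift, and retreat clear of the view.

>>> {"api": "drive_tool", "payload": {
  "increments": [
    [[0,0,0],[0,0,0],0.5],
    [[0,0,0],[0,0,0],0.5],
    [[0,0,0],[0,0,0],0.5],
    [[0,0,0],[0,0,0],0.5],
    [[0,0,12],[0,0,0],0.5],
    [[0,0,35],[0,0,0],0.5],
    [[0,0,40],[0,0,0],0.5],
    [[0,0,40],[0,0,0],0.5]
  ]
}}

```text
clock: 25.0
eef_pos: [0.554, 0.242, 0.1539]
tool_rot: [0.953, 0.304, -0.002, 0.0]
ft_force: [0.3, 0.6, -0.2]
grip_width: 0.0429
grasp_force: 0.0
```

>>> {"api": "drive_tool", "payload": {
  "increments": [
    [[-10,-38,8],[0,0,0],0.5],
    [[-10,-38,8],[0,0,0],0.5],
    [[-10,-38,8],[0,0,0],0.5],
    [[-10,-38,8],[0,0,0],0.5],
    [[-10,-38,8],[0,0,0],0.5],
    [[-10,-38,8],[0,0,0],0.5],
    [[-10,-38,8],[0,0,0],0.5],
    [[-10,-38,0],[0,0,0],0.5]
  ]
}}

```text
clock: 25.67
eef_pos: [0.4751, -0.0632, 0.2114]
tool_rot: [0.953, 0.304, 0.001, 0.001]
ft_force: [0.9, -0.7, 0.9]
grip_width: 0.0428
grasp_force: 0.0
```

>>> {"api": "drive_tool", "payload": {
  "increments": [
    [[-10,-38,0],[0,0,0],0.5],
    [[-10,-38,0],[0,0,0],0.5],
    [[-10,-38,0],[0,0,0],0.5],
    [[-10,-38,0],[0,0,0],0.5],
    [[0,-20,0],[0,0,0],0.5],
    [[0,0,0],[0,0,0],0.5],
    [[0,0,0],[0,0,0],0.5]
  ]
}}

```text
clock: 26.25
eef_pos: [0.4346, -0.2344, 0.2095]
tool_rot: [0.953, 0.302, -0.0, -0.0]
ft_force: [0.4, -0.1, 0.1]
grip_width: 0.0427
grasp_force: 0.0
```

Run:
```python
from m import *
t=camera("top");s=camera("scene")
a=cv2.resize(t["image"][220:340,180:300],(400,400));b=cv2.resize(s["image"][140:270,290:420],(400,400))
cv2.imwrite("pics/f.png",np.hstack([a,b])[:,:,::-1])
cv2.imwrite("pics/f2.png",s["image"][:,:,::-1])
```

```text
(no output)
```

View pics/f.png

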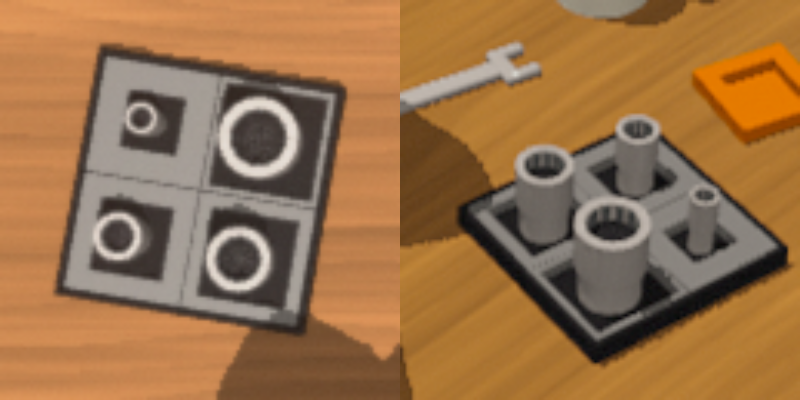

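View pics/f2.png

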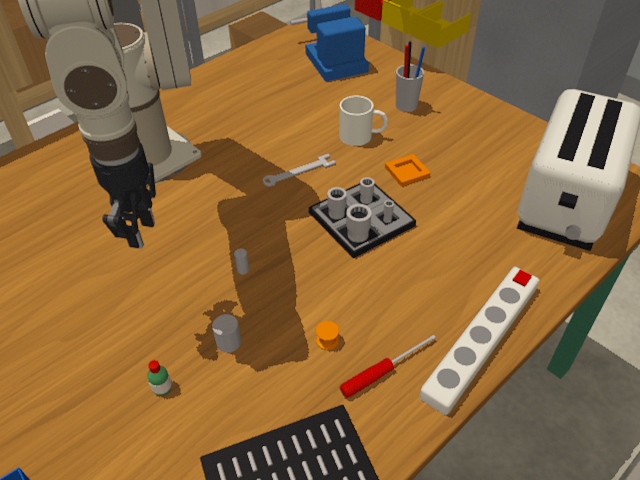

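All four sockets stand upright in their matching wells; in the crop they are 50 at (258,138), 40 at (240,260), 30 at (117,236) and 20 at (140,117). The rollers at (227,334) and (241,262) have not moved.

```bash
python3 -c "
from workcell import job_done;print(job_done())"
```

```text
the job is handed in; nothing more can be done
None
```

All four sockets are standing upright in their matching wells, placed largest to smallest in about 26 s; the rollers and the orange look-alike were left untouched, and the job is handed in.

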